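# Click the warming plate's dial to the first setting and start it

## Robot

A 7-joint arm with a two-finger parallel gripper is mounted at the origin on the work surface. World frame = base frame: x ahead of the robot, y to its left, z up, the work surface at z = 0. Lengths are in m, angles in degrees, forces in N, time in s.
With the tool pointing down it reaches from about 0.35 to 0.9 m from the base axis. Payload 7.2 kg.
Tool frame: the origin (TCP) lies midway between the tips of the shut fingers; the grasp point (between the pads) lies 19 mm behind it (bot.hold_point_z is the distance from the TCP to the grasp point, in m); z points along the fingers, y is the line along which they close (so a half turn about z gives the same grasp; the last joint's range is limited). The gripper opens to 88 mm and grips with 3 to 60 N. Pads are 20 mm wide; open, the fingers measure 115 mm over their backs; the gripper's body (75 mm by 178 mm) begins 61 mm behind the grasp point.
Start: joints at [-77.475, 23.554, -0.728, 91.456, 0.321, 64.991, -4.71], TCP at [0.177, 0.599, 0.223] pointing down, gripper open.
Joint ranges: [-169.25, 169.25], [-16.82, 113.86], [-84.01, 82.57], [7.8, 145.47], [-59.2, 239.2], [7.22, 106.19], [-163.78, 163.78]. Speed limits (degrees/s): [136.94, 136.94, 172.46, 172.46, 180, 180, 180].

## Interface

Orientations are given as [roll, pitch, yaw] about the fixed x, y, z axes, in that order (R = Rz(yaw) Ry(pitch) Rx(roll)).
In Python, from station import bot, viewer, job_done gives the robot as it stands. The module is installed in compiled form; this text tells all that it offers.
- The arm moves only by the shell command python3 -m creep 'ROWS' [OPENING] [FORCE]. ROWS is JSON, a list of rows, each an object of numbers: "tx", "ty", "tz": the shift along the tool's x, y, z in mm; "yaw": the turn about the tool's z in rad. In form: [{"tx": .., "ty": .., "tz": .., "yaw": ..}, ...]. A call has 1 to 12 rows; each row is the pose to reach, as a shift and turn from the pose commanded when the call began, along the tool's axes at that moment; what a row does not reach only later rows make up. A row lasts 1/12 s, in which the tool goes at most 41.7 mm and 7.16 degrees, less where a joint would pass 70% of its speed; a pose out of reach is approached as far as the arm can. A call with a gripper value outside its range is refused whole. OPENING is the opening in per cent of the stroke, from 0 (shut) to 100 (fully open), set as the call begins (- or left out, the last holds). The fingers move at their own pace and stop on an object; FORCE is the grip in N (left out, the last holds). Time passes only in rows, so rows that repeat a pose let the fingers close. It gives the time, the measured TCP pose, the force, the opening and the grip force at its end, in the units of the state.
- bot.sense(): the state, without advancing time (a new reading comes with each control period).
- viewer.camera(name): name is "side" or "top"; returns a dict with "img" (480x640x3 uint8, red, green, blue), "z_map" (480x640 float32, m along the optical axis (not along the pixel's ray), 0 where there is no reading), "camera_matrix" (3x3 intrinsics, pixels), "cam_to_world" (4x4, takes a point from camera to world coordinates). Camera axes: x right, y up, looking along -z (the intrinsics and any distortion apply to the point x, -y, -z); pixel columns grow to the right and rows downward; lengths in m; the calibration is good to about 2 mm. A picture is of the moment at which its call begins.
- job_done(): hands the job in; it is judged then, once.
The state is a dict: "t": time; "qpos": joint angles; "dq": joint speeds; "effort": joint torques, N m; "position": TCP position; "orientation": TCP orientation; "force": force on the tool from outside, world axes, zero at the start; "wrist_torque": the same for the moment, N m; "gripper_width": finger opening in m; "grasp_force": force on a finger pad.
Only numpy, scipy, OpenCV 4.12 (cv2) and the standard library are available. Lean on these libraries where they do the work, as an engineer would, in place of code of your own. Each camera call takes 0.05 s, during which the arm holds its last target. There are 200 camera calls.

## Task

Switch on the warming plate that the mixing bowl stands on: lay a fingertip on the top of its flat knurled dial and drag it round clockwise (seen from above) until it clicks into the next position, one click only, with its orange line at the orange dot. Then push the green start button all the way down with a fingertip and let it come up again. Nothing is to be picked up or shifted: the bowl stays on its plate, and the biscuit cutter, the rolling pin and the wooden spoon stay where they are.

Things in the scene. Friction and masses are not known exactly. Their poses are not given: they have to be found in the camera images.
- warmer: White warming plate, fixed, 220 mm (its x) by 400 mm (its y), top face 40 mm above the counter. Origin: centre of its underside; x points away from the side facing the robot, y along its length, z up. Dark round hot plate (radius 100 mm, top at 44 mm) at x 0, y +90 mm; dial at x -42, y -135 mm; start button at x +62, y -135 mm.
- dial_top (a point): Centre of the dial's flat top, on its vertical axis, 54 mm above the counter. Black disc, radius 50 mm, grey radial knurling between radii 28 and 48 mm, aluminium centre, orange pointer line from the centre. Rigid downwards. Sunk in a fixed steel bezel (radii 54 to 62 mm, top 3 mm lower), so only its top can be worked, by friction.
- dial (a joint): Dial angle, rad, grows clockwise seen from above. Detents: 0 (off, start, grey dot), 0.70 (low, orange dot, pointer along the warmer's +x, to the start button), 1.40 (high, red dot). Let go below 0.35 it springs back to 0, at 0.35 to 1.05 it snaps to about 0.7, beyond on to 1.4. Needs at most about 0.07 Nm: 2 N tangentially at 38 mm; a fingertip pressing with 6 to 15 N there drags it.
- start_top (a point): Centre of the top of the green round start button, radius 15 mm, which is pressed straight down. 62 mm above the counter; its black collar, radius 23 mm, is 12 mm high, top at 52 mm.
- start (a joint): Travel of the start button in m: 0 released, 0.006 fully down (spring, about 4 N fully down; it comes back up when let go).
- bowl: Stainless mixing bowl, rim diameter 180 mm, height 75 mm, standing loose on the hot plate (rim 119 mm above the counter). Origin: centre of its underside.
- cutter: Copper ring-shaped biscuit cutter, 48 mm diameter, 22 mm high, standing loose on the warmer's top face between dial and hot plate, some 100 mm from the dial's centre. Origin: centre of its underside.
- rolling_pin: Wooden rolling pin, 344 mm long along its x, 48 mm thick, lying loose left of the warmer. Origin: on the counter under its middle.
- spoon: Wooden spoon, 240 mm long along its x, lying right of the warmer. Origin: under its middle, at the underside.
Things that resemble listed ones, but are neither listed nor needed, are in the scene too. Of the things like the bowl, leave any that is purple; of the rest the smaller one is meant.

How it is judged:
By the outcome, as a careful person would: the job done as asked, in the order asked, and still so for the second after the job is handed in, with the robot touching nothing.
It also fails if it takes over 42 s, if anything falls off the work surface, if the arm or the gripper's body presses on something with over 40 N, if the wrist force passes 120 N, or if a joint passes its speed limit or range.

## Working session

There is one attempt and no reset: what is moved stays moved. The work goes in short steps, Python scripts to look and compute and a shell command to move; the robot and the scene stay as the last step left them, time stands still between calls to the robot, and variables do not carry over. Pictures are saved under pics/ and viewed, at most 10 in all, crops included, and the job is handed in when it is done.

```bash
mkdir -p pics; python3 - <<'E'
from station import bot, viewer
import cv2, numpy as np
s=bot.sense(); print({k:np.round(s[k],3) for k in('t','position','orientation','force','gripper_width')})
for n in("top","side"):
    c=viewer.camera(n); np.savez(f'{n}.npz',**c); cv2.imwrite(f'pics/{n}0.png',c['img'][:,:,::-1]); print(n,c['camera_matrix'],c['cam_to_world'],[k for k in c])
E
```

```text
{'t': np.float64(0.0), 'position': array([0.177, 0.599, 0.222]), 'orientation': array([-1.79909e+02,  6.00000e-03,  1.63569e+02]), 'force': array([-0.543,  0.378, -0.376]), 'gripper_width': np.float64(0.088)}
top [[502.14351463   0.         324.09177749]
 [  0.         502.14351463 240.67782232]
 [  0.           0.           1.        ]] [[ 0.00503441  0.98222443 -0.18764281  0.25447082]
 [-0.99994304  0.00671068  0.00829915  0.05492877]
 [ 0.00941084  0.18759034  0.98220227  1.29648023]
 [ 0.          0.          0.          1.        ]] ['img', 'z_map', 'camera_matrix', 'cam_to_world']
side [[440.87210722   0.         314.07437761]
 [  0.         440.87210722 240.77956252]
 [  0.           0.           1.        ]] [[-0.98837776  0.08703603 -0.12463599  0.38147035]
 [-0.15068935 -0.66909085  0.72774319  0.75273692]
 [-0.02005292  0.7380665   0.67442992  0.72930774]
 [ 0.          0.          0.          1.        ]] ['img', 'z_map', 'camera_matrix', 'cam_to_world']
```

View pics/top0.png

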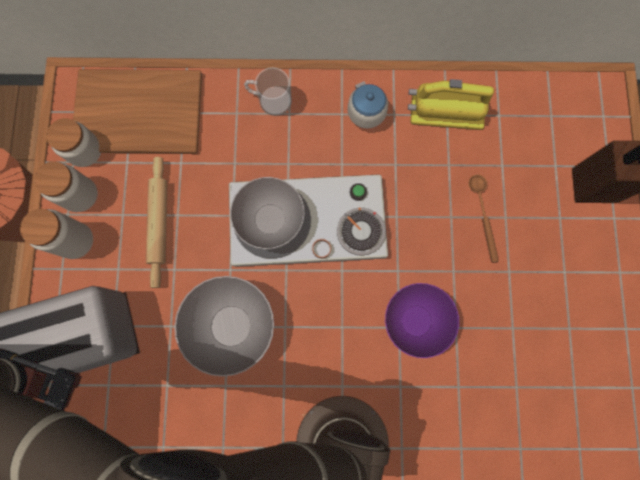

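View pics/side0.png

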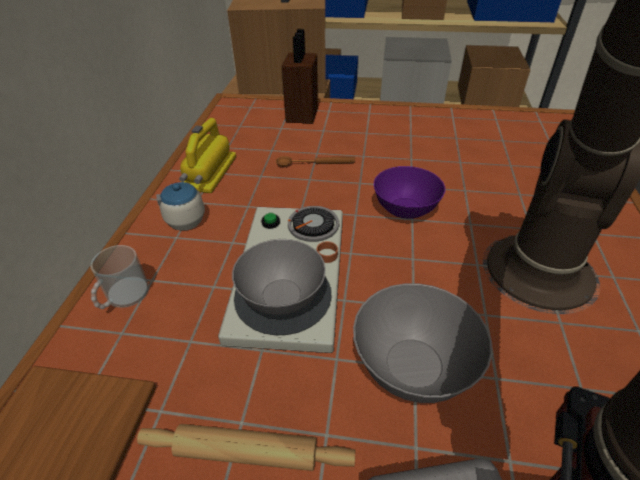

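The top view shows one warmer at about (308,220). On it are the dial (361,231), the green button (358,190) and the cutter (322,248). There are three bowls: grey on the plate (269,215), larger grey (225,327) and purple (422,320). The small grey one on the plate is meant, and it only has to stay put. The side view agrees: dial (313,222), button (270,219).

```bash
cat > h.py <<'E'
import numpy as np, cv2
from scipy.spatial.transform import Rotation as Ro
def ray(c,uv,z):
    uv=np.atleast_2d(np.float64(uv)); K=c['camera_matrix']; T=c['cam_to_world']
    d=np.c_[(uv[:,0]-K[0,2])/K[0,0],-(uv[:,1]-K[1,2])/K[1,1],-np.ones(len(uv))]@T[:3,:3].T
    return T[:3,3]+d*((z-T[2,3])/d[:,2])[:,None]
def proj(c,p):
    K=c['camera_matrix']; T=c['cam_to_world']; q=(np.atleast_2d(p)-T[:3,3])@T[:3,:3]
    return np.c_[K[0,0]*q[:,0]/-q[:,2]+K[0,2],K[1,1]*q[:,1]/q[:,2]+K[1,2]]
def blob(m):
    n,l,st,ce=cv2.connectedComponentsWithStats(m.astype(np.uint8)); i=1+st[1:,4].argmax(); return ce[i],st[i],l==i
def shift(s,p):  # world target -> tool mm
    R=Ro.from_euler('xyz',s['orientation'],degrees=True).as_matrix(); return R.T@(np.array(p)-s['position'])*1000
E
cat > m.py <<'E'
from h import *
for n in('top','side'):
    c=np.load(n+'.npz'); im=c['img']; hsv=cv2.cvtColor(im,cv2.COLOR_RGB2HSV); h,s,v=cv2.split(hsv)
    g,st,_=blob((h>50)&(h<75)&(s>120)); print(n,'button',g,st[4],ray(c,g,.062))
    x,y=(slice(160,285),slice(215,405)) if n=='top' else (slice(195,360),slice(215,350))
    w=np.zeros(h.shape,bool); w[x,y]=((s<70))[x,y]
    ce,st,l=blob(w); hull=cv2.convexHull(cv2.findContours(l.astype(np.uint8),0,2)[0][0])
    hw=ray(c,hull[:,0],.04)[:,:2].astype(np.float32); (cx,cy),sz,a=cv2.minAreaRect(hw); print('warmer',cx,cy,sz,a)
    # dial: aluminium centre
    gx,gy=(361,231) if n=='top' else (313,222)
    d=np.zeros(h.shape,bool); d[gy-13:gy+14,gx-14:gx+15]=((s<60)&(v>140))[gy-13:gy+14,gx-14:gx+15]
    a,st,_=blob(d); print('alu',a,st,ray(c,a,.054))
    o=np.zeros(h.shape,bool); o[gy-28:gy+14,gx-28:gx+28]=((h<18)&(s>120)&(v>120))[gy-28:gy+14,gx-28:gx+28]
    a,st,_=blob(o); print('orange',a,st,ray(c,a,.054))
E
python3 m.py; python3 -c "
import cv2;a=cv2.imread('pics/top0.png')[165:270,220:400];cv2.imwrite('pics/c1.png',cv2.resize(a,None,fx=4,fy=4,interpolation=2))"
```

```text
Traceback (most recent call last):
  File "m.py", line 4, in <module>
    g,st,_=blob((h>50)&(h<75)&(s>120)); print(n,'button',g,st[4],ray(c,g,.062))
           ~~~~^^^^^^^^^^^^^^^^^^^^^^^
  File "h.py", line 11, in blob
    n,l,st,ce=cv2.connectedComponentsWithStats(m.astype(np.uint8)); i=1+st[1:,4].argmax(); return ce[i],st[i],l==i
                                                                        ~~~~~~~~~~~~~~~^^
ValueError: attempt to get argmax of an empty sequence
```

View pics/c1.png

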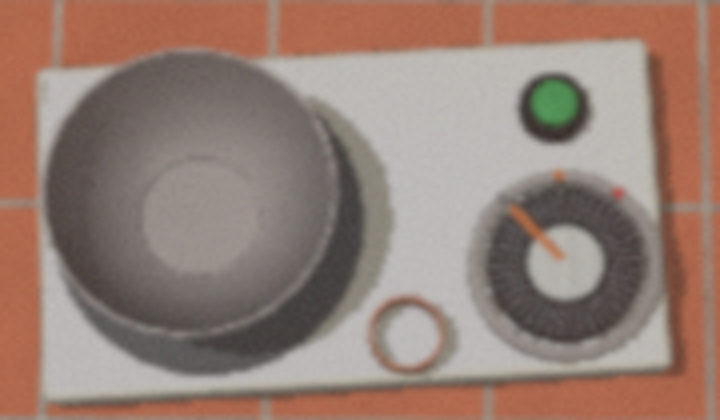

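The crop shows the dial centre at full-image (361.5,231), with the pointer up and left towards off. The orange dot is at (360,209), the red dot at (375,213) and the button at (358,190.5). The small grey bowl stands on the plate.

```bash
sed -i 's/(h>50)&(h<75)&(s>120)/(h>45)\&(h<85)\&(s>90)\&(v>50)/' m.py; python3 m.py
```

```text
top button [358.20430108 190.13978495] 93 [[ 0.62229575 -0.04195624  0.062     ]]
warmer 0.5270690321922302 0.08767764270305634 (0.2786569595336914, 0.46851667761802673) 1.999029278755188
alu [361.24691358 230.59670782] [352 222  19  18 243] [[ 0.51845326 -0.04946897  0.054     ]]
orange [386.97222222 208.19444444] [385 203   4  12  36] [[ 0.57738964 -0.11573243  0.054     ]]
side button [269.73469388 217.66326531] 98 [[ 0.62219215 -0.0345682   0.062     ]]
warmer 0.5528231859207153 0.10561984777450562 (0.2670165002346039, 0.4518032670021057) 5.324645042419434
alu [305. 220.] [305 220   1   1   1] [[ 0.53896625 -0.04611903  0.054     ]]
orange [323.82231405 200.49380165] [304 194  37  16 484] [[ 0.50457995 -0.12800358  0.054     ]]
```

The button-to-dial distance measures 104 mm, which matches the given geometry, and the warmer's yaw comes out at about 4°. I'll work the dial on its far side, 36 mm from the centre, along tool x.

```bash
python3 - <<'E'
from h import *; from station import bot
s=bot.sense(); D=np.array([.5185,-.0495,.054]); R=Ro.from_euler('xyz',s['orientation'],degrees=True).as_matrix()
print(R.round(3)); print('D+100',shift(s,D-R[:,0]*.036+[0,0,.05]))
E
```

```text
[[-0.959  0.283 -0.   ]
 [ 0.283  0.959 -0.001]
 [-0.    -0.001 -1.   ]]
D+100 [-547.28454892 -525.19595532  118.68204768]
```

```bash
python3 -m creep '[{"tx":-35,"ty":-33},{"tx":-65,"ty":-62},{"tx":-95,"ty":-91},{"tx":-125,"ty":-120},{"tx":-155,"ty":-149},{"tx":-185,"ty":-178},{"tx":-215,"ty":-206},{"tx":-245,"ty":-235},{"tx":-275,"ty":-264},{"tx":-300,"ty":-288},{"tx":-300,"ty":-288},{"tx":-300,"ty":-288}]' 0 20
python3 - <<'E'
from h import *; from station import bot
s=bot.sense(); D=np.array([.5185,-.0495,.054]); R=Ro.from_euler('xyz',s['orientation'],degrees=True).as_matrix()
print(s['qpos'].round(1) if hasattr(s['qpos'],'round') else s['qpos']); print(shift(s,D-R[:,0]*.036+[0,0,.05]))
E
```

```text
[-77.5  23.6  -0.7  91.5   0.3  65.   -4.7]
[-547.28454892 -525.19595532  118.68204768]schema error: expected keys tx, ty, tz, yaw
```

All keys are required in every row.

```bash
python3 -m creep '[{"tx":-28,"ty":-27,"tz":0,"yaw":0},{"tx":-56,"ty":-54,"tz":0,"yaw":0},{"tx":-84,"ty":-81,"tz":0,"yaw":0},{"tx":-112,"ty":-108,"tz":0,"yaw":0},{"tx":-140,"ty":-135,"tz":0,"yaw":0},{"tx":-168,"ty":-162,"tz":0,"yaw":0},{"tx":-196,"ty":-189,"tz":0,"yaw":0},{"tx":-224,"ty":-216,"tz":0,"yaw":0},{"tx":-252,"ty":-243,"tz":0,"yaw":0},{"tx":-280,"ty":-270,"tz":0,"yaw":0},{"tx":-300,"ty":-288,"tz":0,"yaw":0},{"tx":-300,"ty":-288,"tz":0,"yaw":0}]' 0 20
python3 - <<'E'
from h import *; from station import bot
s=bot.sense(); D=np.array([.5185,-.0495,.054]); R=Ro.from_euler('xyz',s['orientation'],degrees=True).as_matrix()
print(np.round(s['qpos'],1)); print(shift(s,D-R[:,0]*.036+[0,0,.05]))
E
```

```text
t: 1.1
position: [0.3857, 0.233, 0.2227]
orientation: [-179.9, 0.1, 163.1]
force: [0.6, 0.8, 1.1]
gripper_width: 0.0118
grasp_force: 0.0
[-48.2   6.   11.8 115.1  -1.3  59.   37.3]
[-244.92814799 -231.62263601  119.23896993]
```

```bash
python3 -m creep '[{"tx":-28,"ty":-26,"tz":0,"yaw":0},{"tx":-56,"ty":-53,"tz":0,"yaw":0},{"tx":-84,"ty":-80,"tz":0,"yaw":0},{"tx":-112,"ty":-106,"tz":0,"yaw":0},{"tx":-140,"ty":-132,"tz":0,"yaw":0},{"tx":-168,"ty":-159,"tz":15,"yaw":0},{"tx":-196,"ty":-185,"tz":40,"yaw":0},{"tx":-224,"ty":-212,"tz":60,"yaw":0},{"tx":-245,"ty":-232,"tz":80,"yaw":0},{"tx":-245,"ty":-232,"tz":105,"yaw":0},{"tx":-245,"ty":-232,"tz":119,"yaw":0},{"tx":-245,"ty":-232,"tz":119,"yaw":0}]'
python3 - <<'E'
from h import *; from station import bot,viewer
s=bot.sense(); D=np.array([.5185,-.0495,.054]); R=Ro.from_euler('xyz',s['orientation'],degrees=True).as_matrix()
print(np.round(s['qpos'],1)); print(shift(s,D-R[:,0]*.036))
a=[]
for n,(u,v) in dict(top=(360,215),side=(305,210)).items():
    c=viewer.camera(n); a.append(cv2.resize(c['img'][v-60:v+60,u-70:u+70,::-1],None,fx=2.85,fy=2.85,interpolation=2))
cv2.imwrite('pics/d1.png',np.hstack(a))
E
```

```text
t: 2.1
position: [0.5503, -0.0532, 0.1001]
orientation: [-179.9, -0.3, 163.5]
force: [-0.0, 0.5, -0.5]
gripper_width: 0.0007
grasp_force: 0.0
[-16.9  25.8  22.8 109.7 -13.2  47.4  86.4]
[-4.74455103 -5.32551882 46.2574998 ]
```

View pics/d1.png

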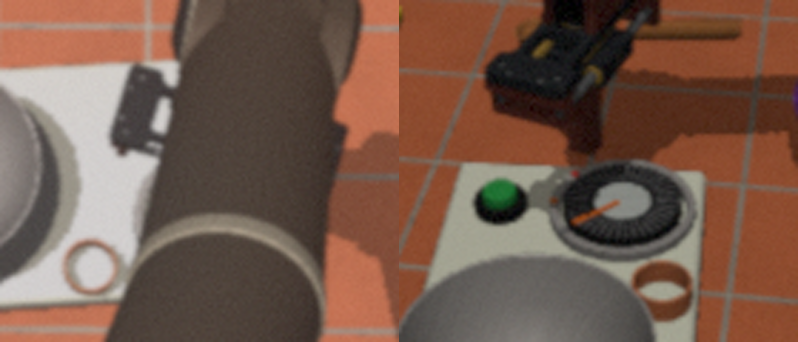

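The side view (right half) shows the shut fingertip above the far side of the dial, with the pointer at off. The top view is covered by the arm. The arm was still settling, so I'll let it settle and come close.

```bash
python3 -m creep '[{"tx":0,"ty":0,"tz":10,"yaw":0},{"tx":0,"ty":0,"tz":25,"yaw":0},{"tx":0,"ty":0,"tz":38,"yaw":0},{"tx":0,"ty":0,"tz":42,"yaw":0},{"tx":0,"ty":0,"tz":42,"yaw":0},{"tx":0,"ty":0,"tz":42,"yaw":0}]'
python3 - <<'E'
from h import *; from station import bot
s=bot.sense(); D=np.array([.5185,-.0495,.054]); R=Ro.from_euler('xyz',s['orientation'],degrees=True).as_matrix()
print(shift(s,D-R[:,0]*.036))
E
```

```text
t: 2.7
position: [0.5529, -0.0532, 0.0623]
orientation: [180.0, 0.0, 163.6]
force: [-0.2, -0.1, 0.2]
gripper_width: 0.0004
grasp_force: 0.0
[-1.95885395 -6.17370396  8.27750189]
```

```bash
python3 -m creep '[{"tx":-2,"ty":-6,"tz":0,"yaw":0},{"tx":-2,"ty":-6,"tz":3,"yaw":0},{"tx":-2,"ty":-6,"tz":6,"yaw":0},{"tx":-2,"ty":-6,"tz":8,"yaw":0},{"tx":-2,"ty":-6,"tz":9,"yaw":0},{"tx":-2,"ty":-6,"tz":9,"yaw":0},{"tx":-2,"ty":-6,"tz":9,"yaw":0}]'
```

```text
t: 3.28
position: [0.5531, -0.06, 0.0541]
orientation: [180.0, 0.1, 163.5]
force: [-4.6, 0.4, 15.6]
gripper_width: 0.0003
grasp_force: 7.9
```

```bash
python3 -m creep '[{"tx":0,"ty":-1.8,"tz":-0.2,"yaw":0.05},{"tx":0.2,"ty":-3.6,"tz":-0.2,"yaw":0.1},{"tx":0.4,"ty":-5.4,"tz":-0.2,"yaw":0.15},{"tx":0.7,"ty":-7.2,"tz":-0.2,"yaw":0.2},{"tx":1.1,"ty":-8.9,"tz":-0.2,"yaw":0.25},{"tx":1.6,"ty":-10.6,"tz":-0.2,"yaw":0.3},{"tx":1.6,"ty":-10.6,"tz":-0.2,"yaw":0.3}]'
python3 - <<'E'
from h import *; from station import viewer
c=viewer.camera('side'); u,v=305,210
cv2.imwrite('pics/d2.png',cv2.resize(c['img'][v-60:v+60,u-70:u+70,::-1],None,fx=4,fy=4,interpolation=2))
E
```

```text
t: 3.87
position: [0.5482, -0.0688, 0.0541]
orientation: [179.9, -0.0, 146.2]
force: [-4.0, 3.1, 15.2]
gripper_width: 0.0005
grasp_force: 7.8
```

View pics/d2.png

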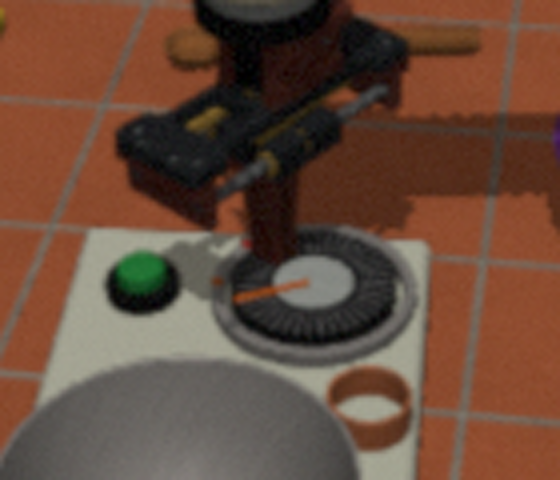

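The crop shows the finger on the dial's far side and the pointer turned part of the way towards the orange dot, with its tip at (237,299). The drag is working, so I'll continue.

```bash
python3 -m creep '[{"tx":0,"ty":-1.8,"tz":0,"yaw":0.05},{"tx":0.2,"ty":-3.6,"tz":0,"yaw":0.1},{"tx":0.4,"ty":-5.4,"tz":0,"yaw":0.15},{"tx":0.7,"ty":-7.2,"tz":0,"yaw":0.2},{"tx":1.1,"ty":-8.9,"tz":0,"yaw":0.25},{"tx":1.6,"ty":-10.6,"tz":0,"yaw":0.3},{"tx":2.2,"ty":-12.3,"tz":0,"yaw":0.35},{"tx":2.8,"ty":-14,"tz":0,"yaw":0.4},{"tx":2.8,"ty":-14,"tz":0,"yaw":0.4},{"tx":2.8,"ty":-14,"tz":0,"yaw":0.4}]'
python3 - <<'E'
from h import *; from station import viewer
c=viewer.camera('side'); u,v=305,210
cv2.imwrite('pics/d3.png',cv2.resize(c['img'][v-60:v+60,u-70:u+70,::-1],None,fx=4,fy=4,interpolation=2))
E
```

```text
t: 4.75
position: [0.5378, -0.0778, 0.054]
orientation: [179.9, -0.2, 123.5]
force: [-5.3, 6.0, 18.0]
gripper_width: 0.0004
grasp_force: 9.1
```

View pics/d3.png

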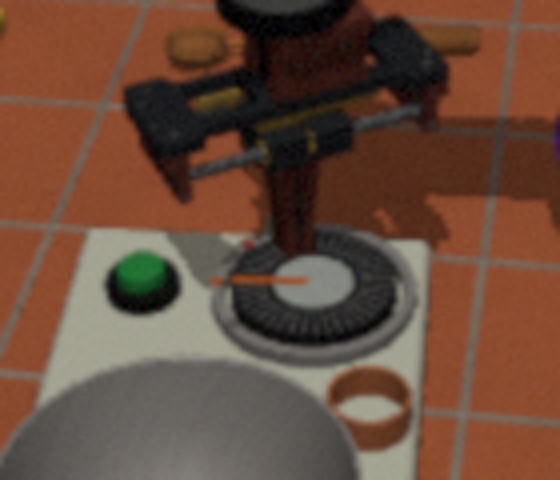

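The pointer now lies on the orange dot, with its line from (310,281) to (215,281). I'll lift straight up.

```bash
python3 -m creep '[{"tx":0,"ty":0,"tz":-5,"yaw":0},{"tx":0,"ty":0,"tz":-15,"yaw":0},{"tx":0,"ty":0,"tz":-30,"yaw":0},{"tx":0,"ty":0,"tz":-40,"yaw":0},{"tx":0,"ty":0,"tz":-40,"yaw":0},{"tx":0,"ty":0,"tz":-40,"yaw":0}]'
python3 - <<'E'
from h import *; from station import bot
print(shift(bot.sense(),[.622,-.042,.062]))
E
```

```text
t: 5.3
position: [0.5386, -0.0795, 0.0934]
orientation: [179.9, 0.0, 123.5]
force: [-0.5, -0.4, -0.3]
gripper_width: 0.0008
grasp_force: 0.0
[-14.67631334  90.26162979  31.50708805]
```

```bash
python3 -m creep '[{"tx":-4,"ty":25,"tz":0,"yaw":0},{"tx":-8,"ty":50,"tz":0,"yaw":0},{"tx":-12,"ty":75,"tz":0,"yaw":0},{"tx":-15,"ty":90,"tz":0,"yaw":0},{"tx":-15,"ty":90,"tz":12,"yaw":0},{"tx":-15,"ty":90,"tz":22,"yaw":0},{"tx":-15,"ty":90,"tz":22,"yaw":0},{"tx":-15,"ty":90,"tz":22,"yaw":0}]'
python3 - <<'E'
from h import *; from station import bot,viewer
print(shift(bot.sense(),[.622,-.042,.062]))
c=viewer.camera('side'); u,v=305,210
cv2.imwrite('pics/d4.png',cv2.resize(c['img'][v-60:v+60,u-70:u+70,::-1],None,fx=4,fy=4,interpolation=2))
E
```

```text
t: 5.97
position: [0.6193, -0.0434, 0.0693]
orientation: [-179.8, -0.1, 123.4]
force: [0.7, -0.7, -0.3]
gripper_width: 0.0006
grasp_force: 0.0
[-0.33092505  3.02349227  7.3229647 ]
```

View pics/d4.png

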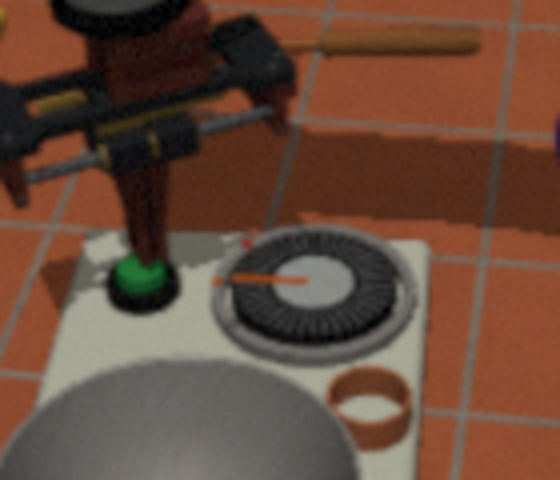

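The dial has held at the orange dot, and the fingertip is over the green button at (145,265). Next I'll press.

```bash
python3 -m creep '[{"tx":0,"ty":3,"tz":0,"yaw":0},{"tx":0,"ty":3,"tz":5,"yaw":0},{"tx":0,"ty":3,"tz":8,"yaw":0},{"tx":0,"ty":3,"tz":11,"yaw":0},{"tx":0,"ty":3,"tz":13,"yaw":0},{"tx":0,"ty":3,"tz":14,"yaw":0},{"tx":0,"ty":3,"tz":14.5,"yaw":0},{"tx":0,"ty":3,"tz":14.5,"yaw":0},{"tx":0,"ty":3,"tz":14.5,"yaw":0}]'
```

```text
t: 6.77
position: [0.6241, -0.0407, 0.0566]
orientation: [180.0, 0.0, 123.5]
force: [-0.5, 1.0, 3.7]
gripper_width: 0.0004
grasp_force: 1.9
```

Not yet on the stop: the force is still only the spring's. I'll go a little further.

```bash
python3 -m creep '[{"tx":0,"ty":0,"tz":0.7,"yaw":0},{"tx":0,"ty":0,"tz":1.3,"yaw":0},{"tx":0,"ty":0,"tz":1.3,"yaw":0},{"tx":0,"ty":0,"tz":1.3,"yaw":0}]'
```

```text
t: 7.1
position: [0.6241, -0.0408, 0.0562]
orientation: [179.9, -0.0, 123.5]
force: [-3.6, 1.7, 13.6]
gripper_width: 0.0003
grasp_force: 6.6
```

The force rose to 13.6 N with the tip almost still at 56 mm, so the button is fully down on its stop. I'll lift clear and check.

```bash
python3 -m creep '[{"tx":0,"ty":0,"tz":-5,"yaw":0},{"tx":0,"ty":0,"tz":-15,"yaw":0},{"tx":0,"ty":0,"tz":-40,"yaw":0},{"tx":0,"ty":0,"tz":-75,"yaw":0},{"tx":0,"ty":0,"tz":-110,"yaw":0},{"tx":0,"ty":0,"tz":-140,"yaw":0},{"tx":0,"ty":0,"tz":-140,"yaw":0},{"tx":0,"ty":0,"tz":-140,"yaw":0},{"tx":0,"ty":0,"tz":-140,"yaw":0}]'
python3 - <<'E'
from h import *; from station import viewer
c=viewer.camera('side'); cv2.imwrite('pics/e.png',cv2.resize(c['img'][140:380,150:450,::-1],None,fx=2.5,fy=2.5,interpolation=2))
a=np.load('side.npz')['img']; d=(cv2.absdiff(a,c['img']).max(2)>60)
for n,(x0,x1,y0,y1) in dict(bowl=(230,330,240,320),cutter=(315,342,238,265),spoon=(275,358,150,170),pin=(135,360,420,472),button=(258,284,208,230)).items(): print(n,d[y0:y1,x0:x1].sum())
E
```

```text
t: 7.85
position: [0.6233, -0.0407, 0.1945]
orientation: [-180.0, -0.0, 123.5]
force: [0.2, 0.1, 0.6]
gripper_width: 0.0005
grasp_force: 0.0
bowl 0
cutter 0
spoon 0
pin 1
button 1
```

View pics/e.png

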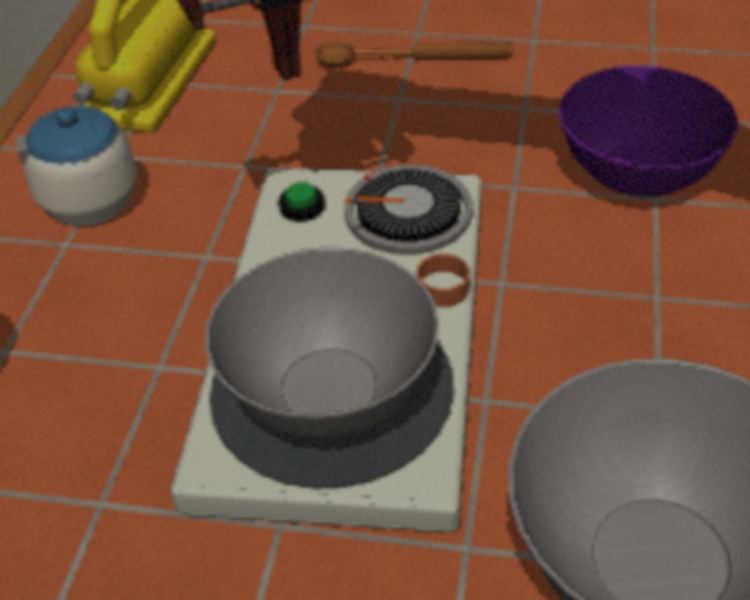

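The pointer (350–405,200) is on the orange dot and the button (301,195) is up. The bowl, cutter, spoon and pin haven't moved, and the arm is clear.

```bash
python3 -c "from station import job_done; print(job_done())"
```

```text
the job is handed in; nothing more can be done
None
```

The job is done and handed in at about 8 s: the dial is one click clockwise at the orange dot, the start button was pressed fully down and came back up, and camera images show nothing else moved.

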